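# Isolate a distribution board, clear it, snap its cover plates in, switch to mains

### The job

Isolate this distribution board first: throw its changeover lever from the two-bar notch into the middle (off) notch and leave it there while you work. Then put everything that was left lying across the open bays into the steel tray, and press one cover plate down into each of the three bays until it snaps in level on its ledge. When all of that is done, throw the lever on into the one-bar (mains) notch, and leave the other things on the bench where they are.

Things in the scene. Friction and masses are not known exactly. Their poses are not given: they have to be found in the camera images.
- board: White distribution board lying on its back, fixed: 240 (x) x 360 (y) mm, rim 86 mm high. Origin: centre of its underside; x points to its top edge (away from the robot), y to its left end. Far half: row of breakers up to 113 mm high (x +24..+106, y -150..+70 mm). Near half: three open bays 83 mm apart along y. Left end: changeover switch, grey housing 90 mm high.
- bay0 (a point): Right-hand (lowest y) bay: centre of its recess at ledge height, 75 mm above the bench, 11 mm below the rim; axes as the board's. Recess 96 (x) x 75 (y) mm, a 10 to 12 mm wide ledge all round, an open hole inside that. A sprung steel catch with a sloping face stands 6 mm out of the middle of each x end wall.
- bay1 (a point): Middle bay, as bay0. A plate set down rests on the two catches, about 5 mm too high; 5 to 10 N straight down on its middle pushes it past them until it sits on the ledge, and the catches then grip its ends.
- bay2 (a point): Left-hand bay, next to the switch, as bay0.
- plate0: One of three alike white cover plates, 88 x 68 x 6 mm (x, y, z), 80 g, with a grip rib 50 (x) x 14 (y) mm, 22 mm high, on its middle (28 mm in all). Origin: centre of its underside. Starts flat on the bench, rib up, left of the board. Fits any bay either way round, x along the board's x; clearance 4 mm at each end, 3.5 mm at each side. Seated: origin at the bay point, rib top 103 mm above the bench.
- plate1: One of three alike white cover plates, 88 x 68 x 6 mm (x, y, z), 80 g, with a grip rib 50 (x) x 14 (y) mm, 22 mm high, on its middle (28 mm in all). Origin: centre of its underside. Starts flat on the bench, rib up, left of the board. Fits any bay either way round, x along the board's x; clearance 4 mm at each end, 3.5 mm at each side. Seated: origin at the bay point, rib top 103 mm above the bench.
- plate2: One of three alike white cover plates, 88 x 68 x 6 mm (x, y, z), 80 g, with a grip rib 50 (x) x 14 (y) mm, 22 mm high, on its middle (28 mm in all). Origin: centre of its underside. Starts flat on the bench, rib up, left of the board. Fits any bay either way round, x along the board's x; clearance 4 mm at each end, 3.5 mm at each side. Seated: origin at the bay point, rib top 103 mm above the bench.
- rail_offcut: Offcut of steel mounting rail (hat section), 150 x 35 x 7.5 mm (x, y, z), 90 g. Origin: centre of its underside. It lies flat across one open bay, its length roughly along the board's x, its underside on the rim 86 mm above the bench. May be absent.
- copper_bar: Flat copper busbar, 140 x 20 x 10 mm (x, y, z), 220 g. Origin: centre of its underside. It lies flat across one open bay like the rail offcut. May be absent.
- folding_rule: Folded wooden rule, 160 x 30 x 15 mm (x, y, z), 120 g. Origin: centre of its underside. It lies flat across one open bay like the rail offcut. May be absent. (One to three of rail offcut, bar and rule are there.)
- tray: Dark steel open tray on the bench right of the board, fixed: 240 x 170 x 35 mm (x, y, z), walls and floor 4 to 5 mm. Origin: centre of its underside; x is its long side.
- lever (a joint): Lever angle, rad: 0 upright, positive leaning to board +x, about an axis along board y. Three sprung notches: -0.70 (two raised bars on the housing; the start), 0 (raised disc: off), +0.70 (one raised bar: mains). The crests between them are at -0.35 and +0.35; let go on a notch's side of a crest, the lever snaps into that notch and stays. About 6 N at the grip carries it over.
- lever_grip (a point): Middle of the lever's black grip, 105 mm from the pivot. The grip is a block 22 mm wide along the board's y (pinch it so from above), 20 mm in the swing direction and 46 mm long; it reaches 125 mm from the pivot. It stands clear of the housing: its sides are free over 40 mm at either side.
- lever_pivot (a point): The lever's pivot, 60 mm above the bench inside the housing; axes as the board's. The grip moves on a circle of 105 mm about it in the board's x-z plane.
- tape_roll: Roll of black tape, 68 mm across, 19 mm high; bystander, to be left where it is. Origin: centre of its underside.
- multimeter: Grey multimeter, 175 x 75 x 40 mm; bystander. Origin: centre of its underside.
- pliers: Pliers with black handles, about 200 x 55 x 17 mm; bystander. Origin: underside near the joint.
- mug: White mug, 82 mm across, 95 mm high; bystander. Origin: centre of its underside.
- ferrule_jar: Jar with black cap, 64 mm across, 75 mm high; bystander. Origin: centre of its underside.
- torch: Black pocket torch lying flat, 140 mm long, 40 mm high; bystander. Origin: under its tail end.
Things that resemble listed ones, but are neither listed nor needed, are in the scene too. Leave any orange or yellow look-alike of the plate2 alone. Of the things shaped like the copper_bar, the copper one is meant.

How it is judged:
By the outcome, as a careful person would: the job done as asked, in the order asked, and still so for the second after the job is handed in, with the robot touching nothing.
Of rail_offcut, copper_bar, folding_rule only 1 to 3 are there at a start; the rules pass over those that are not, and their reading is None.
At some moment in a run one of plate0, plate1, plate2 may be knocked a few centimetres aside while the robot is not near it.
Once in a run the grip may slacken for a moment while it holds something.
It also fails if it takes over 210 s, if anything falls off the work surface, if the arm or the gripper's body presses on something with over 40 N, if the wrist force passes 120 N, or if a joint passes its speed limit or range.

### The arm

A 7-joint arm with a two-finger parallel gripper is mounted at the origin on the work surface. World frame = base frame: x ahead of the robot, y to its left, z up, the work surface at z = 0. Lengths are in m, angles in degrees, forces in N, time in s.
With the tool pointing down it reaches from about 0.425 to 0.875 m from the base axis. Payload 4.7 kg.
Tool frame: the origin (TCP) lies at the very end of the fingers, on their centre line; the grasp point (between the pads) lies 19 mm behind it; z points along the fingers, y is the line along which they close (so a half turn about z gives the same grasp; the last joint's range is limited). The gripper opens to 87 mm and grips with 3 to 60 N. Pads are 19 mm wide; open, the fingers measure 117 mm over their backs; the gripper's body (75 mm by 190 mm) begins 51 mm behind the grasp point.
Start: joints at [66.641, 18.392, -4.016, 83.108, 1.295, 78.541, -3.26], TCP at [0.266, -0.593, 0.223] pointing down, gripper open.
Joint ranges: [-163.93, 163.93], [-17.29, 119.83], [-79.2, 71.16], [3.27, 140.29], [-89.18, 269.18], [5.43, 117.66], [-154.24, 154.24]. Speed limits (degrees/s): [147.25, 147.25, 180, 180, 180, 180, 180].

### API

Orientations are given as [roll, pitch, yaw] about the fixed x, y, z axes, in that order (R = Rz(yaw) Ry(pitch) Rx(roll)).
In Python, from cell import telemetry, cams, env gives the robot as it stands.
- The arm moves only by the tool arm_command, never from a script. Its argument "series" is text: rows parted by semicolons, each of 5 numbers parted by spaces: the shift along the tool's x, y, z in mm, then the turn about the tool's z in rad, then the closure in counts, from 0 (fully open) to 255 (shut). A call has 1 to 20 rows; each row shifts and turns the commanded pose from where the row before left it, along the tool's axes as they then stand; what a row does not reach is not made up. A row lasts 1/12 s, in which the tool goes at most 41.7 mm and 7.16 degrees, less where a joint would pass 70% of its speed; a pose out of reach is approached as far as the arm can. A call is refused whole if a number of a shift passes 41.7 or a number of a turn 0.125, either way. A call with a gripper value outside its range is refused whole. The fingers move at their own pace and stop on an object; "squeeze" is the grip in N (left out, the last holds). Time passes only in rows, so rows that do not move let the fingers close. It gives the time, the measured TCP pose, the force, the opening and the grip force at its end, in the units of the state.
- telemetry.get_obs(): the state, without advancing time (a new reading comes with each control period).
- cams.read_camera(name): name is "scene" or "side" or "wrist"; returns the picture (420x560x3 uint8, blue, green, red); there is no depth.
- cams.calibration(name): a dict with "K" (3x3 intrinsics, pixels), "origin" and "rotation" of the camera in the world; the wrist camera has in their place "hand_eye" (4x4, takes a point from camera to tool coordinates, whose origin is the TCP and whose axes are the flange's). Camera axes: x right, y down, z forward; pixel columns grow to the right and rows downward; lengths in m; the calibration is good to about 2 mm. A picture is of the moment at which its call begins: read the wrist's pose just before it. calibration takes no time and is no camera call.
- env.sign_off(): hands the job in; it is judged then, once.
The state is a dict: "time_s": time; "qpos": joint angles; "joint_velocities": joint speeds; "effort": joint torques, N m; "tool_pos": TCP position; "tool_rot": TCP orientation; "force": force on the tool from outside, world axes, zero at the start; "wrist_torque": the same for the moment, N m; "grip_width": finger opening in m; "grasp_force": force on a finger pad.
Only numpy, scipy, OpenCV 4.12 (cv2) and the standard library are available. Lean on these libraries where they do the work, as an engineer would, in place of code of your own. Each camera call takes 0.05 s, during which the arm holds its last target. There are 200 camera calls.

## Working session

There is one attempt and no reset: what is moved stays moved. The work goes in short steps, Python scripts to look and compute and a tool call to move; the robot and the scene stay as the last step left them, time stands still between calls to the robot, and variables do not carry over. Pictures are saved under pics/ and viewed, at most 14 in all, crops included, and the job is handed in when it is done.

Besides the shell and the picture viewer there is one more tool, called after "Call:" by a JSON object that holds its "api" and its "payload". arm_command: Moves the arm, as the interface text tells. Its arguments: {"type":"object","properties":{"series":{"type":"string"},"squeeze":{"type":"number"}},"required":["series"]}

```bash
ls; mkdir -p pics; python3 - <<'E'
from cell import telemetry,cams,env
import cv2
print(telemetry.get_obs())
for n in("scene","side","wrist"):
    c=cams.calibration(n); print(n,{k:v.round(4).tolist() if hasattr(v,'round') else v for k,v in c.items()})
    cv2.imwrite(f"pics/{n}0.png",cams.read_camera(n))
E
```

```text
pics
{'time_s': 0.0, 'qpos': array([66.63996532, 18.43923848, -4.01629518, 83.17536489,  1.29377036,
       78.53981105, -3.26168404]), 'joint_velocities': array([-0.01308378, -0.0609481 , -0.07327812,  0.04313559,  0.01428996,
       -0.07095512, -0.03397206]), 'effort': array([-4.88238254e-05, -4.91290891e+01, -4.04072385e-01, -3.12536001e+01,
       -6.38788892e-02,  4.36902547e-02,  1.64138864e-04]), 'tool_pos': array([ 0.26585969, -0.59253709,  0.22145552]), 'tool_rot': array([-1.79890763e+02,  4.28845067e-03,  2.41685939e+01]), 'force': array([-0.20692497,  0.66112648,  0.47200059]), 'wrist_torque': array([-0.04943673, -0.010662  , -0.03674285]), 'grasp_force': 0.0, 'grip_width': 0.0870034715554282}
scene {'K': [[445.9878, 0.0, 277.6819], [0.0, 445.9878, 203.4203], [0.0, 0.0, 1.0]], 'origin': [1.417, -0.1878, 1.2383], 'rotation': [-141.8841, 0.2398, 75.4373]}
side {'K': [[384.3429, 0.0, 280.4958], [0.0, 384.3429, 205.201], [0.0, 0.0, 1.0]], 'origin': [-0.0224, 0.6332, 1.0101], 'rotation': [-136.8492, -0.8353, -136.8603]}
wrist {'K': [[365.5708, 0.0, 277.6297], [0.0, 365.5708, 211.3161], [0.0, 0.0, 1.0]], 'hand_eye': [[-0.0007, -0.9563, -0.2925, 0.0804], [1.0, -0.0007, -0.0001, -0.0001], [-0.0001, -0.2925, 0.9563, -0.1617], [0.0, 0.0, 0.0, 1.0]]}
```

View pics/scene0.png

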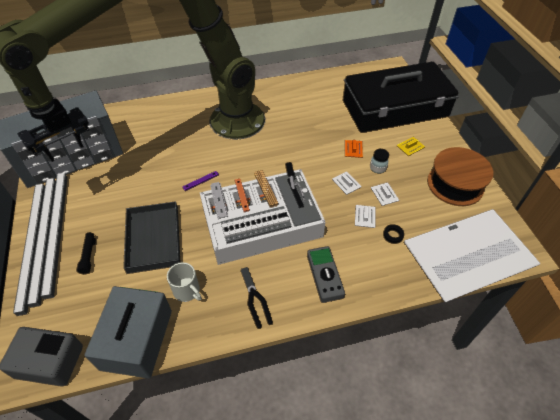

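View pics/side0.png

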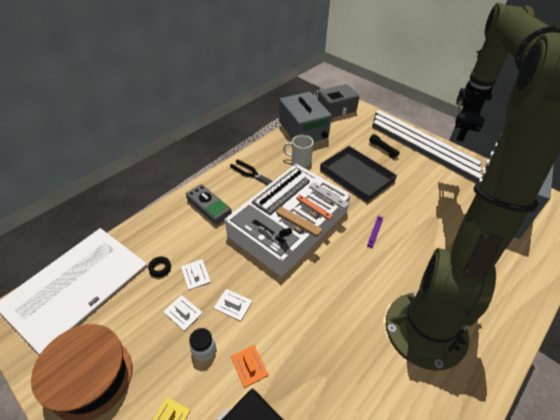

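The scene picture shows the board in the centre, with rim corners at about (203,190), (310,172), (323,232) and (213,240). The rail lies at (219,200), the copper bar at (242,195) and the rule at (266,188). The lever is at (292,178). The white plates are at (347,182), (385,194) and (366,216), the tray is at (152,236), and there are decoys in orange, yellow and purple. The side picture agrees.

```bash
cat > h.py <<'E'
from cell import telemetry,cams,env
import cv2,numpy as np
from scipy.spatial.transform import Rotation as Rn
def cam(n,obs=None):
    c=cams.calibration(n)
    if n!="wrist": return c["K"],np.array(c["origin"]),Rn.from_euler("xyz",c["rotation"],degrees=True).as_matrix()
    o=obs or telemetry.get_obs(); R=Rn.from_euler("xyz",o["tool_rot"],degrees=True).as_matrix(); H=np.array(c["hand_eye"])
    return c["K"],R@H[:3,3]+o["tool_pos"],R@H[:3,:3]
def pt(C,px,z):
    K,o,R=C; px=np.atleast_2d(np.array(px,float))
    d=np.c_[px,np.ones(len(px))]@np.linalg.inv(K).T@R.T
    return o+d*((z-o[2])/d[:,2])[:,None]
def proj(C,p):
    K,o,R=C; q=(np.atleast_2d(p)-o)@R@K.T; return q[:,:2]/q[:,2:]
def rel(x,y,z=None,yaw=None):
    """shift in tool axes (mm) and turn (rad) from the measured pose to x,y,z,yaw"""
    o=telemetry.get_obs(); R=Rn.from_euler("xyz",o["tool_rot"],degrees=True).as_matrix()
    z=o["tool_pos"][2] if z is None else z
    s=1000*R.T@(np.array([x,y,z])-o["tool_pos"]); t=0
    if yaw is not None: t=-((yaw-o["tool_rot"][2]+90)%180-90)
    print("rel mm",s.round(1),"turn rad %.3f"%np.radians(t),"t=%.1f"%o["time_s"])
def shot(name,cm="wrist"):
    o=telemetry.get_obs(); C=cam(cm,o); im=cams.read_camera(cm); cv2.imwrite(f"pics/{name}.png",im); return im,C
def blob(C,mask,z,amin=200):
    out=[]
    for c in cv2.findContours(mask.astype(np.uint8),cv2.RETR_EXTERNAL,cv2.CHAIN_APPROX_NONE)[0]:
        if cv2.contourArea(c)<amin: continue
        w=pt(C,c[:,0],z)[:,:2]*1000
        (cx,cy),(a,b),g=cv2.minAreaRect(w.astype(np.float32))
        if a<b: a,b,g=b,a,g+90
        out.append((round(cx,1),round(cy,1),round(a,1),round(b,1),round((g+90)%180-90,1)))
    return out
E
python3 - <<'E'
from h import *
C=cam("scene")
print("rim",pt(C,[(203,190),(310,172),(323,232),(213,240)],.086).round(3).tolist())
print("items",pt(C,[(219,200),(242,195),(266,188)],.095).round(3).tolist())
print("plates",pt(C,[(347,182),(385,194),(366,216)],.01).round(3).tolist())
print("tray",pt(C,[(152,236)],.01).round(3).tolist(),"lever",pt(C,[(289,166)],.165).round(3).tolist())
rel(.49,.0,.40,0)
E
```

```text
rim [[0.421, -0.194, 0.086], [0.435, 0.178, 0.086], [0.687, 0.143, 0.086], [0.629, -0.194, 0.086]]
items [[0.485, -0.149, 0.095], [0.483, -0.072, 0.095], [0.474, 0.012, 0.095]]
plates [[0.451, 0.318, 0.01], [0.539, 0.429, 0.01], [0.613, 0.328, 0.01]]
tray [[0.51, -0.388, 0.01]] lever [[0.46, 0.095, 0.165]]
rel mm [ 447.1 -449.2 -177.7] turn rad 0.422 t=0.1
```

Call:
{"api": "arm_command", "payload": {"series": "0 0 -36 0.105 0;0 0 -36 0.105 0;0 0 -36 0.105 0;0 0 -36 0.105 0;0 0 -34 0 0;15 -40 0 0 0;15 -40 0 0 0;15 -40 0 0 0;15 -40 0 0 0;15 -40 0 0 0;15 -40 0 0 0;15 -40 0 0 0;15 -40 0 0 0;15 -40 0 0 0;15 -40 0 0 0;15 -40 0 0 0;15 -40 0 0 0;15 -40 0 0 0;15 -40 0 0 0;14 -33 0 0 0"}}

```text
time_s: 1.82
tool_pos: [0.4839, -0.0101, 0.4007]
tool_rot: [180.0, -0.0, 0.2]
force: [0.5, -0.4, -0.1]
grip_width: 0.0873
grasp_force: 0.0
```

```bash
python3 - <<'E'
from h import *
im,C=shot("w1"); o=telemetry.get_obs(); print(o["tool_pos"],o["tool_rot"])
E
```

```text
[ 0.48564097 -0.00211252  0.40046397] [-1.79720422e+02 -1.21598141e-01  8.28470694e-01]
```

View pics/w1.png

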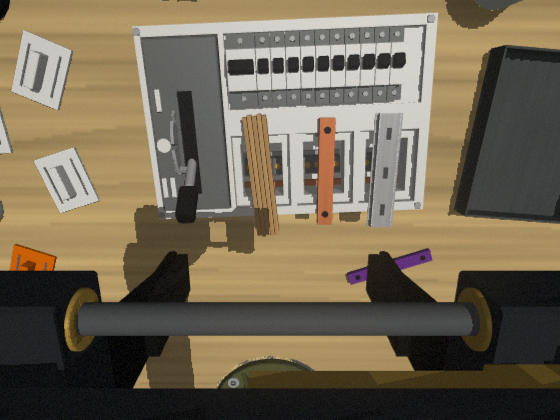

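The wrist picture shows the rim corners at about (135,28), (436,15), (425,208) and (160,217). The rule runs from (255,116) to (266,233), copper from (327,118) to (325,223) and the rail from (388,114) to (381,226). The lever grip is at (188,190). Plates are at (42,70) and (67,180), with the tray corner at (458,213).

```bash
python3 - <<'E'
from h import *
im=cv2.imread("pics/w1.png"); C=cam("wrist")
r=pt(C,[(135,28),(436,15),(425,208),(160,217)],.086)
print("rim",(r*1000).round().tolist(), "centre",r.mean(0)*1000)
e=(r[0]-r[1])+(r[3]-r[2]); yaw=np.degrees(np.arctan2(-e[0],e[1])); 
f=(r[0]-r[3])+(r[1]-r[2]); print("yaw from y-edges",yaw,"from x",np.degrees(np.arctan2(f[1],f[0])))
print("len",np.linalg.norm(r[0]-r[1]),np.linalg.norm(r[1]-r[2]),np.linalg.norm(r[3]-r[2]),np.linalg.norm(r[0]-r[3]))
for n,a,b,z in(("rule",(255,116),(266,233),.101),("cu",(327,118),(325,223),.096),("rail",(388,114),(381,226),.0935)):
    p=pt(C,[a,b],z); d=p[0]-p[1]; print(n,(p.mean(0)*1000).round(),np.linalg.norm(d),np.degrees(np.arctan2(d[1],d[0])))
print("grip end",pt(C,[(187,217),(189,160),(187,190)],.15)*1000)
# bay inner divisions
print("bay edges x(rim)",(pt(C,[(232,140),(292,160),(302,160),(360,150),(416,130)],.086)*1000).round().tolist())
S=cam("scene"); t=cv2.imread("pics/scene0.png")
print("tray",blob(S,(t[...,:].max(2)<60),.035,800))
E
python3 -c "
import cv2;a=cv2.imread('pics/w1.png')[100:240,140:440];cv2.imwrite('pics/w1c.png',cv2.resize(a,None,fx=2.6,fy=2.6,interpolation=3))"
```

```text
rim [[645.0, 171.0, 86.0], [664.0, -183.0, 86.0], [429.0, -201.0, 86.0], [411.0, 160.0, 86.0]] centre [537.06705122 -13.50570623  86.        ]
yaw from y-edges 2.9378161155788938 from x 3.5024538206866667
len 0.3541983302470285 0.23550967491508215 0.36117766567331056 0.23504685290465033
rule [471.  21. 101.] 0.15266866999201695 5.311207808857618
cu [477. -63.  96.] 0.13703346752745602 1.908380004947274
rail [ 478. -139.   94.] 0.14676785412342438 2.1058206035333122
grip end [[431.8446176  105.92016567 150.        ]
 [499.6926448   99.70038503 150.        ]
 [464.75483375 104.0015635  150.        ]]
bay edges x(rim) [[516.0, 59.0, 86.0], [491.0, -19.0, 86.0], [492.0, -32.0, 86.0], [506.0, -107.0, 86.0], [532.0, -176.0, 86.0]]
tray [(849.5, -694.2, 183.8, 134.4, 67.2), (934.0, 54.1, 1274.6, 324.4, 86.9), (525.3, -382.7, 253.7, 174.2, -4.4), (372.1, 904.4, 227.3, 168.0, -0.0), (-123.0, 1233.4, 778.3, 338.2, -0.3), (-200.6, 809.8, 1082.5, 483.0, -22.8), (-428.2, 10.7, 1086.5, 257.6, 0.1), (-199.7, -730.1, 1813.5, 562.0, -2.4)]
```

View pics/w1c.png

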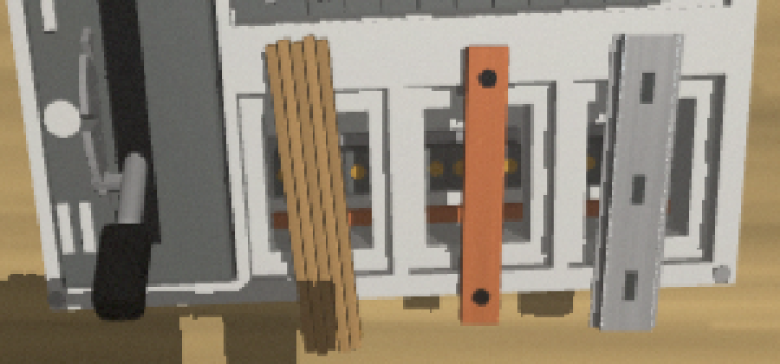

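The crop shows the rule over bay2, copper over bay1 and the rail over bay0. The lever grip spans crop y 225–320 at x≈120, so its middle is near full-image (186,205), next to the two raised bars. Board yaw is about 3°.

```bash
python3 - <<'E'
from h import *
C=cam("wrist"); g=pt(C,[(186,204),(186,195)],.14); print(g*1000)
rel(.449,.104,.20,3)
E
```

```text
[[444.99795496 108.77565225 140.        ]
 [456.15923869 108.1160986  140.        ]]
rel mm [ -35.5 -105.7  200.9] turn rad -0.038 t=1.9
```

Call:
{"api": "arm_command", "payload": {"series": "0 0 0 -0.038 100;-6 -20 38 0 100;-6 -20 38 0 100;-6 -20 38 0 100;-6 -20 38 0 100;-6 -20 38 0 100;-5 -8 10 0 100;0 0 0 0 100;0 0 0 0 100", "squeeze": 15}}

```text
time_s: 2.62
tool_pos: [0.4466, 0.0886, 0.2091]
tool_rot: [180.0, -0.1, 2.3]
force: [0.6, 0.2, 0.1]
grip_width: 0.0531
grasp_force: 0.0
```

```bash
python3 - <<'E'
from h import *
o=telemetry.get_obs();print(o["tool_pos"],o["tool_rot"]); rel(.449,.107,.121,3); shot("w2")
E
```

```text
[0.44659016 0.08861168 0.20912967] [ 1.79956413e+02 -6.93005163e-02  2.29926915e+00]
rel mm [  3.  -18.3  88.1] turn rad -0.012 t=2.6
```

View pics/w2.png

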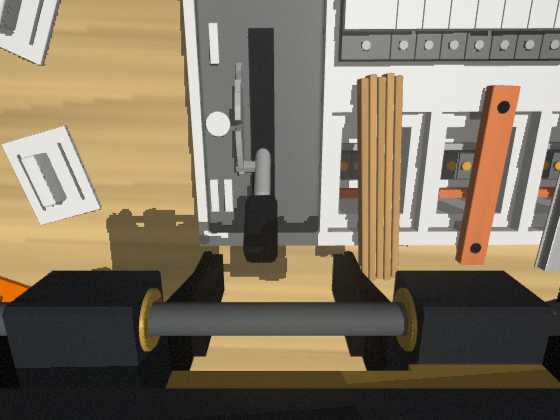

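The grip shows at (261,200)–(261,262), between the fingers but a little to the right side of their midline (278).

```bash
python3 - <<'E'
from h import *
C=cam("wrist"); print(pt(C,[(261,228),(261,200)],.14)*1000, pt(C,[(261,258)],.156)*1000)
print("slot",pt(C,[(262,30),(262,225)],.09)*1000,"disc",pt(C,[(218,124)],.09)*1000,"bars",pt(C,[(213,45),(222,195)],.09)*1000)
r=pt(C,[(187,0),(200,240),(327,0),(325,240)],.086)*1000;print(r)
rel(.45,.1,.121,3)
E
```

```text
[[445.25108592  99.30501304 140.        ]
 [464.73003564  99.78789102 140.        ]] [[430.51976438  98.25427379 156.        ]]
slot [[574.52367657 103.95102978  90.        ]
 [430.15585836 100.25787722  90.        ]] disc [[509.09822108 135.35417935  90.        ]] bars [[563.55132137 138.39054625  90.        ]
 [454.15524111 132.68352544  90.        ]]
[[592.1613959  156.75078289  86.        ]
 [413.55536396 151.9049653   86.        ]
 [595.87266013  59.41794658  86.        ]
 [417.49653401  47.33323789  86.        ]]
rel mm [  2.5 -11.8  89.1] turn rad -0.014 t=2.7
```

Call:
{"api": "arm_command", "payload": {"series": "0 -11 0 -0.012 100;-3 0 30 0 100;0 0 30 0 100;0 0 29 0 100;0 0 0 0 100;0 0 0 0 255;0 0 0 0 255;0 0 0 0 255;0 0 0 0 255;0 0 0 0 255;0 0 0 0 255", "squeeze": 15}}

```text
time_s: 3.58
tool_pos: [0.4431, 0.0998, 0.1198]
tool_rot: [180.0, -0.1, 3.0]
force: [-0.3, -1.4, 2.6]
grip_width: 0.0218
grasp_force: 15.0
```

Call:
{"api": "arm_command", "payload": {"series": "8.5 0 -6.5 0 255;8.8 0 -5.3 0 255;9.5 0 -4.5 0 255;10 0 -3.7 0 255;10 0 -2.7 0 255;10.3 0 -1.5 0 255;10.5 0 -0.5 0 255;0 0 0 0 255;0 0 0 0 255", "squeeze": 25}}

```text
time_s: 4.33
tool_pos: [0.5118, 0.1029, 0.1439]
tool_rot: [-180.0, -0.2, 2.9]
force: [3.1, -2.1, -3.9]
grip_width: 0.0216
grasp_force: 25.0
```

Call:
{"api": "arm_command", "payload": {"series": "0 0 0 0 100;0 0 0 0 100;0 0 0 0 100;0 0 -30 0 90;0 0 -35 0 70;0 0 -35 0 50;0 0 -30 0 50;0 0 0 0 50"}}

```text
time_s: 5.0
tool_pos: [0.5127, 0.1051, 0.2805]
tool_rot: [180.0, -0.6, 3.0]
force: [0.1, 0.9, 0.3]
grip_width: 0.0659
grasp_force: 0.0
```

```bash
python3 - <<'E'
from h import *
im,C=shot("w3"); o=telemetry.get_obs();print(o["tool_pos"])
h=cv2.cvtColor(im,cv2.COLOR_BGR2HSV); k=(h[...,1]>140)&(h[...,0]<14)&(h[...,2]>80)
print("cu",blob(C,k,.096,600))
E
```

```text
[0.51153981 0.10470595 0.27738164]
cu [(489.2, -70.5, 109.4, 21.4, 0.3)]
```

View pics/w3.png

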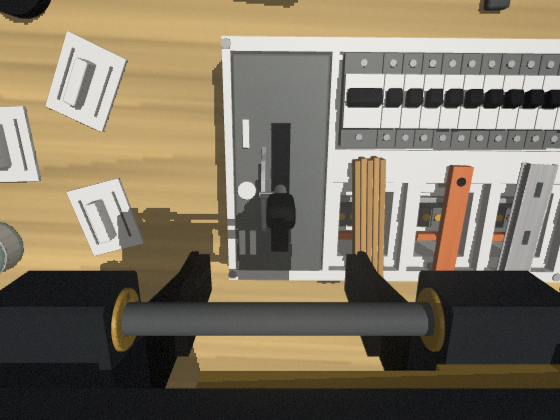

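The lever now stands upright in the off notch: its grip is at (281,212), level with the disc. Next come the items.

```bash
python3 - <<'E'
from h import *
rel(.45,-.07,.27,3)
E
```

```text
rel mm [-70.7 171.2   6.9] turn rad 0.000 t=5.0
```

Call:
{"api": "arm_command", "payload": {"series": "-14 34 1 0 0;-14 34 1 0 0;-14 34 1 0 0;-14 34 1 0 0;-14 34 1 0 0;0 0 0 0 0;0 0 0 0 0;0 0 0 0 0"}}

```text
time_s: 5.72
tool_pos: [0.4485, -0.0691, 0.2679]
tool_rot: [-180.0, 0.1, 3.0]
force: [0.1, 0.0, 1.1]
grip_width: 0.0868
grasp_force: 0.0
```

```bash
python3 - <<'E'
from h import *
im,C=shot("w4"); o=telemetry.get_obs();print(o["tool_pos"],o["tool_rot"])
h=cv2.cvtColor(im,cv2.COLOR_BGR2HSV); k=(h[...,1]>140)&(h[...,0]<14)&(h[...,2]>80)
print("cu",blob(C,k,.096,600))
E
```

```text
[ 0.44879392 -0.06845931  0.26806572] [-1.79964832e+02  4.31282973e-02  3.07818615e+00]
cu [(483.5, -73.7, 118.9, 22.5, 0.9)]
```

View pics/w4.png

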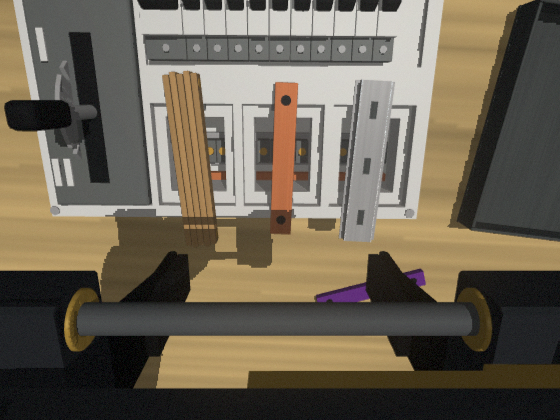

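The three items are fully visible: the rule from (182,73) to (200,243), copper from (286,83) to (281,233) and the rail from (374,81) to (357,240). The recess rims are about (150–235), (243–322) and (328–408) wide, over rows 105–207. The tray corner is at (462,228).

```bash
python3 - <<'E'
from h import *
C=cam("wrist")
for n,a,b,z in(("rule",(182,73),(200,243),.101),("cu",(286,83),(281,233),.096),("rail",(374,81),(357,240),.0935)):
    p=pt(C,[a,b],z); d=p[0]-p[1]; print(n,(p.mean(0)*1000).round(),np.linalg.norm(d),np.degrees(np.arctan2(d[1],d[0])))
print("rim near corners/screws",pt(C,[(55,210),(409,213)],.086)*1000)
print("bay1 corners",(pt(C,[(243,106),(323,106),(322,207),(242,207)],.086)*1000).round().tolist())
print("tray corners",(pt(C,[(462,228),(521,0)],.035)*1000).round().tolist())
t=cv2.imread("pics/scene0.png"); S=cam("scene")
for c in cv2.findContours((t.max(2)<60).astype(np.uint8)[190:280,115:190],0,2)[0]:
    if cv2.contourArea(c)>800: print((pt(S,cv2.approxPolyDP(c,6,True)[:,0]+[115,190],.035)*1000).round()[:,:2].tolist())
rel(.482,-.143,.14,2)
E
```

```text
rule [469.  11. 101.] 0.1540608794333116 5.113635032670135
cu [474. -72.  96.] 0.13781004328098054 1.3986333251027996
rail [ 475. -148.   93.] 0.14785417358063013 0.9688428478007653
rim near corners/screws [[ 413.66047241  148.95013978   86.        ]
 [ 429.06821169 -198.8443516    86.        ]]
bay1 corners [[522.0, -33.0, 86.0], [525.0, -105.0, 86.0], [431.0, -113.0, 86.0], [426.0, -34.0, 86.0]]
tray corners [[400.0, -282.0, 35.0], [632.0, -292.0, 35.0]]
[[405.0, -299.0], [395.0, -457.0], [643.0, -469.0], [645.0, -307.0]]
rel mm [ 29.3  76.3 128. ] turn rad 0.019 t=5.8
```

Call:
{"api": "arm_command", "payload": {"series": "6 20 20 0.025 75;6 20 30 0 75;6 20 30 0 75;5 21 30 0 75;0 0 30 0 75;0 0 15 0 75;0 0 0 0 75;0 0 0 0 75;0 0 0 0 75"}}

```text
time_s: 6.52
tool_pos: [0.4759, -0.1491, 0.1149]
tool_rot: [180.0, -0.1, 1.7]
force: [-0.0, 0.2, 1.5]
grip_width: 0.0617
grasp_force: 0.0
```

```bash
python3 - <<'E'
from h import *
im,C=shot("w5"); o=telemetry.get_obs();print(o["tool_pos"],o["tool_rot"]);rel(.476,-.148,.0885,1.5)
p=proj(C,[(.476,-.148,.0935),(.55,-.146,.0935)]);print(p)
g=cv2.cvtColor(im,6); print([(r,[int(c) for c in np.flatnonzero(np.abs(np.diff(g[r].astype(int)))>25) if 200<c<350]) for r in(120,150,170)])
E
```

```text
[ 0.47609913 -0.14948972  0.11534487] [ 1.79934655e+02 -1.59407001e-01  1.63324256e+00]
rel mm [-0.1 -1.5 26.8] turn rad 0.002 t=6.6
[[275.74133276 254.09546438]
 [275.69367927 113.10301844]]
[(120, [248, 252, 255, 256, 309, 310, 317]), (150, [248, 252, 254, 255, 257, 309, 316]), (170, [201, 216, 219, 220, 244, 248, 252, 255, 275, 276, 287, 288, 314, 349])]
```

View pics/w5.png

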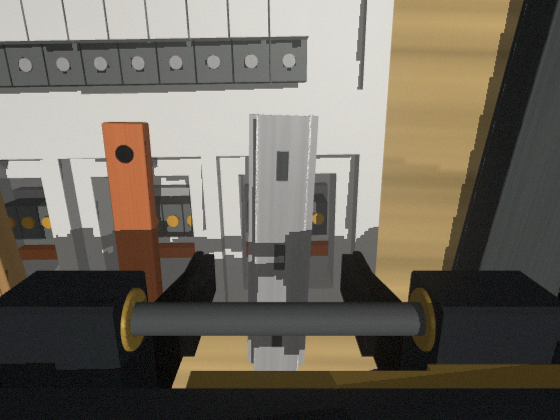

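The rail is centred between the fingers (cols 248–317, tool midline 277), so I can descend.

Call:
{"api": "arm_command", "payload": {"series": "0 2 10 0 75;0 0 10 0 75;0 0 6.5 0 75;0 0 0 0 75;0 0 0 0 255;0 0 0 0 255;0 0 0 0 255;0 0 0 0 255;0 0 0 0 255;0 0 0 0 255", "squeeze": 25}}

```text
time_s: 7.4
tool_pos: [0.4745, -0.1519, 0.087]
tool_rot: [-180.0, 0.0, 1.5]
force: [0.4, -0.3, -0.3]
grip_width: 0.0349
grasp_force: 2.5
```

Call:
{"api": "arm_command", "payload": {"series": "0 0 -15 0 255;0 0 -25 0 255;0 0 -15 0 255;0 0 0 0 255", "squeeze": 30}}

```text
time_s: 7.73
tool_pos: [0.4768, -0.1527, 0.1453]
tool_rot: [179.8, -0.3, 1.5]
force: [0.2, 0.4, -0.2]
grip_width: 0.0348
grasp_force: 30.0
```

```bash
python3 - <<'E'
from h import *
o=telemetry.get_obs();print(o["grip_width"],o["grasp_force"],o["tool_pos"])
rel(.52,-.425,.14,-2.5)
E
```

```text
0.03477921431573348 29.970465302467346 [ 0.47682304 -0.15270091  0.14533123]
rel mm [ 35.8 273.3   6.3] turn rad 0.070 t=7.7
```

Call:
{"api": "arm_command", "payload": {"series": "4 15 0 0.02 255;5 30 0 0.025 255;5 32 0 0.025 255;5 32 0 0 255;5 32 0 0 255;5 32 0 0 255;5 32 0 0 255;2 32 0 0 255;0 16 0 0 255;0 0 0 0 255;0 0 0 0 255;0 0 0 0 255"}}

```text
time_s: 8.73
tool_pos: [0.503, -0.4042, 0.1409]
tool_rot: [-179.9, 0.1, -2.4]
force: [1.2, 0.4, -0.4]
grip_width: 0.0344
grasp_force: 30.0
```

```bash
python3 - <<'E'
from h import *
rel(.52,-.405,.022,-2.5); C=cam("side");o=telemetry.get_obs();print(o["tool_pos"],o["grip_width"])
im,C=shot("w6"); 
E
```

```text
rel mm [ 17.2   0.4 118.9] turn rad 0.001 t=8.7
[ 0.50298112 -0.40415334  0.14094736] 0.03439317395461126
```

View pics/w6.png

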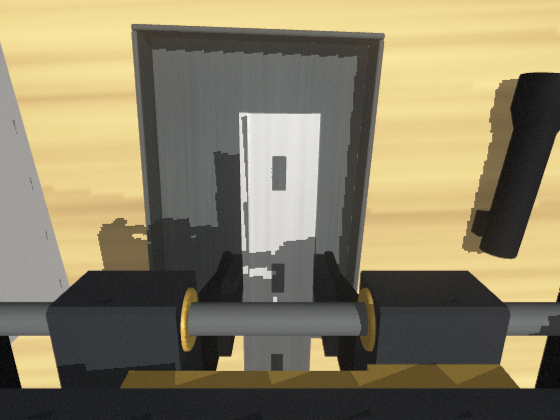

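The rail is held over the tray. The tray's far rim corners are at (133,27) and (383,37), and its sides run down to about (150,270) and (360,250).

```bash
python3 - <<'E'
from h import *
C=cam("wrist"); p=pt(C,[(133,27),(383,37),(150,266),(360,250)],.035)*1000; print(p.round())
E
```

```text
[[ 634. -313.   35.]
 [ 621. -479.   35.]
 [ 460. -299.   35.]
 [ 467. -467.   35.]]
```

Call:
{"api": "arm_command", "payload": {"series": "4 8 20 0.035 255;0 0 30 0 255;0 0 30 0 255;0 0 25 0 255;0 0 12 0 255;0 0 0 0 255;0 0 0 0 255;0 0 0 0 120;0 0 0 0 120;0 0 0 0 120;0 0 -20 0 115;0 0 -40 0 110;0 0 -40 0 100;0 0 -30 0 80;0 0 0 0 80"}}

```text
time_s: 10.03
tool_pos: [0.5109, -0.4168, 0.1652]
tool_rot: [179.5, -0.7, -4.5]
force: [0.7, -0.9, 0.5]
grip_width: 0.0572
grasp_force: 0.0
```

```bash
python3 - <<'E'
from h import *
rel(.475,-.072,.17,1.5)
E
```

```text
rel mm [ -62.7 -340.8   -8.6] turn rad -0.105 t=10.0
```

Call:
{"api": "arm_command", "payload": {"series": "0 0 0 -0.105 80;-3 -35 0 0 80;-3 -38 0 0 80;-3 -38 0 0 80;-3 -38 0 0 80;-3 -38 0 0 80;-3 -38 0 0 80;-3 -38 0 0 80;-3 -38 0 0 80;-3 -30 10 0 80;0 -14 15 0 80;0 0 15 0 80;0 0 0 0 80;0 0 0 0 80;0 0 0 0 80"}}

```text
time_s: 11.28
tool_pos: [0.4712, -0.0706, 0.1163]
tool_rot: [180.0, -0.1, 1.5]
force: [-0.1, 0.5, -0.1]
grip_width: 0.0593
grasp_force: 0.0
```

```bash
python3 - <<'E'
from h import *
im,C=shot("w7"); o=telemetry.get_obs();print(o["tool_pos"],o["tool_rot"])
h=cv2.cvtColor(im,cv2.COLOR_BGR2HSV); k=(h[...,1]>140)&(h[...,0]<14)&(h[...,2]>80)
k[270:]=0
print("cu",blob(C,k,.096,600))
rel(.475,-.072,.0885,1.5)
E
```

```text
[ 0.47132551 -0.07072449  0.1163756 ] [ 1.79955371e+02 -1.15059597e-01  1.45248256e+00]
cu [(479.3, -138.7, 33.7, 8.1, -88.6), (503.3, -71.1, 80.6, 43.0, 1.4)]
rel mm [ 3.6  1.3 27.9] turn rad -0.001 t=11.3
```

Call:
{"api": "arm_command", "payload": {"series": "3 2 10 0 80;0 0 10 0 80;0 0 8 0 80;0 0 0 0 80;0 0 0 0 255;0 0 0 0 255;0 0 0 0 255;0 0 0 0 255;0 0 0 0 255;0 0 0 0 255;0 0 0 0 255", "squeeze": 35}}

```text
time_s: 12.25
tool_pos: [0.4735, -0.0718, 0.0872]
tool_rot: [180.0, -0.0, 1.5]
force: [0.3, -4.8, 0.1]
grip_width: 0.0207
grasp_force: 1.0
```

Call:
{"api": "arm_command", "payload": {"series": "0 0 -15 0 255;0 0 -25 0 255;0 0 -20 0 255;0 0 0 0 255"}}

```text
time_s: 12.58
tool_pos: [0.4759, -0.072, 0.1506]
tool_rot: [179.9, -0.3, 1.5]
force: [1.0, -0.1, -2.8]
grip_width: 0.019
grasp_force: 35.0
```

```bash
python3 - <<'E'
from h import *
o=telemetry.get_obs();print(o["grip_width"],o["tool_pos"]); rel(.508,-.375,.15,-4.5)
E
```

```text
0.019011949789721466 [ 0.47590665 -0.07196626  0.15057624]
rel mm [ 24.  303.8   1.3] turn rad 0.105 t=12.6
```

Call:
{"api": "arm_command", "payload": {"series": "2 15 0 0 255;3 32 0 0 255;3 36 0 0 255;3 36 0 0 255;3 36 0 0 255;3 36 0 0 255;3 36 0 0 255;3 36 0 0 255;1 26 0 0 255;0 15 0 0 255;0 0 10 0.105 255;0 0 30 0 255;0 0 30 0 255;0 0 30 0 255;0 0 20 0 255;0 0 0 0 255;0 0 0 0 255"}}

```text
time_s: 14.0
tool_pos: [0.5046, -0.3731, 0.0254]
tool_rot: [-179.8, 0.2, -4.4]
force: [0.3, -0.8, -2.4]
grip_width: 0.0197
grasp_force: 35.0
```

```bash
python3 - <<'E'
from h import *
o=telemetry.get_obs();print(o["grip_width"],o["tool_pos"]); rel(.508,-.375,.022,-4.5)
E
```

```text
0.019689447544485022 [ 0.50457277 -0.3730751   0.02539824]
rel mm [3.6 1.7 3.4] turn rad 0.001 t=14.0
```

Call:
{"api": "arm_command", "payload": {"series": "0 -6 0 0 255;0 0 7 0 255;0 0 0 0 255;0 0 0 0 180;0 0 0 0 180;0 0 -20 0 180;0 0 -40 0 150;0 0 -40 0 100;0 0 -40 0 80;0 0 0 0 80"}}

```text
time_s: 14.83
tool_pos: [0.5111, -0.3721, 0.1713]
tool_rot: [179.5, -0.8, -4.5]
force: [2.3, -0.3, 1.7]
grip_width: 0.0447
grasp_force: 0.0
```

```bash
python3 - <<'E'
from h import *
shot("w8");rel(.471,.010,.16,5)
E
```

```text
rel mm [ -68.5 -377.1    4. ] turn rad -0.166 t=14.9
```

View pics/w8.png

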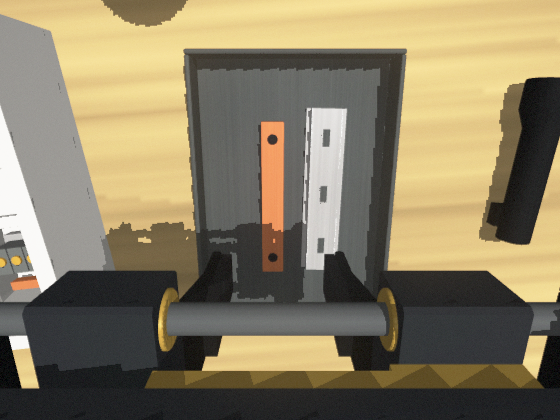

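Copper (272,195) and rail (326,190) lie flat in the tray, leaving space on the left. The rule is next. I'll grip it nearer the robot so the gripper body stays clear of the upright lever.

Call:
{"api": "arm_command", "payload": {"series": "0 0 0 -0.083 80;0 0 0 -0.083 80;-4 -35 0 0 80;-4 -39 0 0 80;-4 -39 0 0 80;-4 -39 0 0 80;-4 -39 0 0 80;-4 -39 0 0 80;-4 -39 0 0 80;-4 -39 0 0 80;-4 -39 0 0 80;-2 -25 0 0 80;0 -13 0 0 80;0 0 20 0 80;0 0 20 0 80;0 0 0 0 80;0 0 0 0 80"}}

```text
time_s: 16.3
tool_pos: [0.4335, 0.0112, 0.1195]
tool_rot: [-180.0, 0.1, 5.0]
force: [0.4, 0.7, 0.2]
grip_width: 0.0595
grasp_force: 0.0
```

```bash
python3 - <<'E'
from h import *
im,C=shot("w9"); o=telemetry.get_obs();print(o["tool_pos"],o["tool_rot"])
rel(.44,.008,.0885,5)
E
```

```text
[0.43444664 0.01107976 0.12040427] [-1.79990055e+02  1.50541787e-02  5.01308087e+00]
rel mm [ 5.3  3.6 31.9] turn rad 0.000 t=16.4
```

View pics/w9.png

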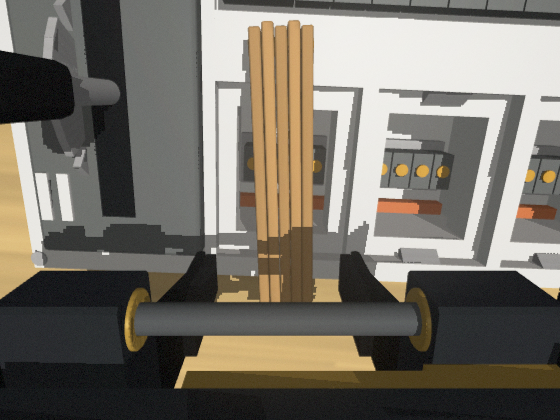

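The rule is centred between the fingers (cols 260–312), so I can grasp it.

Call:
{"api": "arm_command", "payload": {"series": "4 3 11 0 80;0 0 11 0 80;0 0 9 0 80;0 0 0 0 80;0 0 0 0 255;0 0 0 0 255;0 0 0 0 255;0 0 0 0 255;0 0 0 0 255;0 0 0 0 255;0 0 0 0 255", "squeeze": 35}}

```text
time_s: 17.27
tool_pos: [0.4389, 0.0085, 0.0895]
tool_rot: [180.0, -0.0, 5.0]
force: [-0.9, -0.1, 1.9]
grip_width: 0.0297
grasp_force: 34.9
```

Call:
{"api": "arm_command", "payload": {"series": "0 0 -15 0 255;0 0 -25 0 255;0 0 -20 0 255;0 0 0 0 255"}}

```text
time_s: 17.6
tool_pos: [0.4412, 0.0086, 0.1526]
tool_rot: [179.9, -0.4, 5.0]
force: [0.4, -0.1, -1.6]
grip_width: 0.0296
grasp_force: 34.9
```

```bash
python3 - <<'E'
from h import *
o=telemetry.get_obs();print(o["grip_width"],o["tool_pos"]); rel(.478,-.334,.15,-4.5)
E
```

```text
0.029572474523396494 [0.44124509 0.00863641 0.15263231]
rel mm [  6.5 344.5   3.3] turn rad 0.166 t=17.6
```

Call:
{"api": "arm_command", "payload": {"series": "0 15 0 0 255;1 32 0 0 255;1 38 0 0 255;1 38 0 0 255;1 38 0 0 255;1 38 0 0 255;1 38 0 0 255;1 38 0 0 255;0 36 0 0 255;0 22 0 0 255;0 12 10 0.083 255;0 0 30 0.083 255;0 0 30 0 255;0 0 20 0 255;0 0 0 0 255;0 0 0 0 255"}}

```text
time_s: 18.93
tool_pos: [0.4746, -0.3335, 0.0573]
tool_rot: [-179.9, 0.2, -4.5]
force: [-0.1, -0.3, -0.9]
grip_width: 0.0292
grasp_force: 34.9
```

```bash
python3 - <<'E'
from h import *
o=telemetry.get_obs();print(o["grip_width"],o["tool_pos"]); rel(.478,-.337,.042,-4.5)
E
```

```text
0.0292262354337086 [ 0.47464805 -0.33349038  0.05728006]
rel mm [ 3.7  3.3 15.3] turn rad 0.001 t=18.9
```

Call:
{"api": "arm_command", "payload": {"series": "4 3 15 0 255;0 0 0 0 255;0 0 0 0 130;0 0 0 0 130;0 0 0 0 130;0 0 -30 0 120;0 0 -40 0 100;0 0 -40 0 80;0 0 -40 0 0;0 0 0 0 0"}}

```text
time_s: 19.77
tool_pos: [0.4843, -0.3403, 0.205]
tool_rot: [179.5, -0.8, -4.5]
force: [1.0, -0.3, 1.1]
grip_width: 0.065
grasp_force: 0.0
```

```bash
python3 - <<'E'
from h import *
im,C=shot("w10"); sc,S=shot("scene1","scene"); cv2.imwrite("pics/c10.png",np.hstack([im[0:300,100:460],cv2.resize(sc[130:280,120:410],None,fx=1.5,fy=2)]))
o=telemetry.get_obs();print(o["tool_pos"]);rel(.47,.34,.27,3)
E
```

```text
[ 0.48115572 -0.33859161  0.19772925]
rel mm [ -63.7 -675.4  -75.2] turn rad -0.130 t=19.9
```

View pics/c10.png

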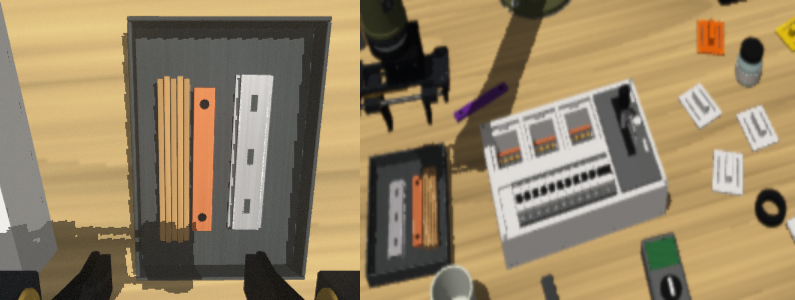

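All three items lie in the tray and the bays are clear. The lever is still upright, and the three plates look unmoved. I'll go over the plates now and measure with masks.

Call:
{"api": "arm_command", "payload": {"series": "0 0 -20 -0.065 0;0 0 -20 -0.065 0;-2 -38 -6 0 0;-2 -40 -6 0 0;-2 -40 -6 0 0;-2 -40 -6 0 0;-2 -40 -6 0 0;-2 -40 -6 0 0;-2 -40 -6 0 0;-2 -40 -6 0 0;-2 -40 -6 0 0;-2 -40 -6 0 0;-2 -40 0 0 0;-2 -40 0 0 0;-2 -40 0 0 0;-2 -40 0 0 0;-2 -40 0 0 0;-2 -40 0 0 0;-2 -40 0 0 0;0 -20 0 0 0"}}

```text
time_s: 21.53
tool_pos: [0.4068, 0.3619, 0.2933]
tool_rot: [-179.9, 0.1, 3.3]
force: [-0.5, -1.0, 0.1]
grip_width: 0.0872
grasp_force: 0.0
```

Call:
{"api": "arm_command", "payload": {"series": "0 0 0 0 0;0 0 0 0 0;0 0 0 0 0"}}

```text
time_s: 21.78
tool_pos: [0.4096, 0.3563, 0.2931]
tool_rot: [179.9, 0.1, 2.9]
force: [-0.8, 0.1, 0.4]
grip_width: 0.087
grasp_force: 0.0
```

```bash
cat >> h.py <<'E'
def plates(im,C,amin=1200):
    h=cv2.cvtColor(im,cv2.COLOR_BGR2HSV); m=((h[...,1]<70)&(h[...,2]>120)).astype(np.uint8)
    m=cv2.morphologyEx(m,cv2.MORPH_CLOSE,np.ones((5,5)))
    m[262:]=0
    return [b for b in blob(C,m,.006,amin)]
E
python3 - <<'E'
from h import *
im,C=shot("w11"); o=telemetry.get_obs();print(o["tool_pos"],o["tool_rot"]);
for b in plates(im,C): print(b, proj(C,(b[0]/1000,b[1]/1000,.006)).round())
S=cam("scene");sc=cv2.imread("pics/scene1.png")
h=cv2.cvtColor(sc,cv2.COLOR_BGR2HSV);m=(h[...,1]<70)&(h[...,2]>130)
print([b for b in blob(S,m,.006,60) if b[2]<130])
E
```

```text
[0.41009527 0.35583036 0.29338032] [1.79892491e+02 3.48721740e-02 2.84993586e+00]
(492.0, 398.6, 213.5, 109.0, 45.3) [[245.  96.]]
(500.0, 58.4, 217.0, 109.4, 2.9) [[533. 104.]]
(585.8, 335.9, 68.7, 51.6, 67.3) [[304.   9.]]
[(1224.2, 392.6, 53.9, 30.1, -67.2), (1174.3, 133.1, 61.5, 60.6, 43.0), (1181.7, 278.2, 101.4, 76.9, -86.2), (1105.4, 471.2, 42.7, 34.0, -41.3), (689.5, -311.3, 115.7, 86.8, 13.6), (608.0, 326.4, 92.0, 68.9, -22.2), (532.9, 430.3, 91.2, 72.2, 4.3), (449.6, 315.7, 90.6, 69.5, 18.3), (-277.5, -223.6, 118.8, 85.9, 89.3)]
```

Call:
{"api": "arm_command", "payload": {"series": "0 20 0 0 0;0 36 0 0 0;0 40 0 0 0;0 40 0 0 0;0 40 0 0 0;0 40 0 0 0;0 40 0 0 0;0 40 0 0 0;0 40 0 0 0;0 40 15 0 0;0 30 30 0 0;0 20 30 0 0;0 0 30 0 0;0 0 30 0 0;0 0 8 0 0;0 0 0 0 0;0 0 0 0 0;0 0 0 0 0"}}

```text
time_s: 23.33
tool_pos: [0.4329, -0.0669, 0.1542]
tool_rot: [179.9, -0.2, 2.9]
force: [0.6, 0.6, 0.7]
grip_width: 0.087
grasp_force: 0.0
```

```bash
python3 - <<'E'
from h import *
im,C=shot("w12"); o=telemetry.get_obs();print(o["tool_pos"],o["tool_rot"]);
np.savez("w12.npz",K=C[0],o=C[1],R=C[2])
c=cv2.resize(im[50:280],None,fx=1.42,fy=2.4,interpolation=cv2.INTER_CUBIC); cv2.imwrite("pics/w12c.png",c); print(c.shape)
E
```

```text
[ 0.4330291  -0.06674526  0.1542138 ] [179.90314149  -0.20297001   2.95833622]
(552, 795, 3)
```

View pics/w12c.png

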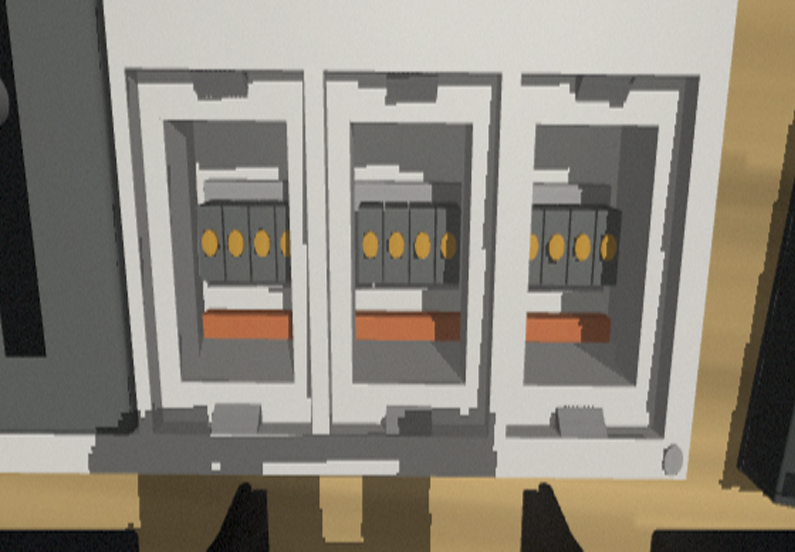

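The crop shows the rim outlines of the recesses. Bay2's corners are (126,70), (304,70), (311,437) and (148,437). Bay1's are (323,71), (502,72), (490,437) and (330,436), and bay0's are (521,75), (700,75), (664,438) and (505,437).

```bash
python3 - <<'E'
from h import *
d=np.load("w12.npz"); C=(d["K"],d["o"],d["R"])
B={"bay2":[(126,70),(304,70),(311,437),(148,437)],"bay1":[(323,71),(502,72),(490,437),(330,436)],"bay0":[(521,75),(700,75),(664,438),(505,437)]}
H={"bay2":[(164,121),(288,121),(294,382),(181,382)],"bay1":[(350,123),(474,123),(466,384),(353,384)],"bay0":[(537,123),(660,126),(636,387),(525,386)]}
for n,D,z in(("rim",B,.086),("hole",H,.075)):
  for k,v in D.items():
    p=pt(C,np.array(v)/[1.42,2.4]+[0,50],z)*1000; u=(p[0]+p[1]-p[2]-p[3]); w=p[0]+p[3]-p[1]-p[2]
    print(n,k,p.mean(0).round(1),"L",np.linalg.norm(u)/2,"W",np.linalg.norm(w)/2,"yaw",np.degrees(np.arctan2(u[1],u[0])),np.degrees(np.arctan2(-w[0],w[1])))
rel(.42,.316,.29,3)
E
```

```text
rim bay2 [473.   11.4  86. ] L 96.35428134783797 W 75.48043107453674 yaw 1.242838894398779 2.886563380157855
rim bay1 [477.1 -72.2  86. ] L 95.8782826590127 W 75.09150121178622 yaw 2.7823673196132557 2.684895825504173
rim bay0 [ 480.7 -154.7   86. ] L 95.42071373950651 W 75.0159331245061 yaw 2.4491134749751353 2.773309109262386
hole bay2 [473.4  10.6  75. ] L 71.55693881511202 W 54.87186582206789 yaw 1.9890823034217762 2.887807402348304
hole bay1 [477.  -72.3  75. ] L 71.68702070391792 W 54.97367792432359 yaw 2.5010028411100786 2.8875798675106337
hole bay0 [ 480.6 -155.3   75. ] L 72.10087337403631 W 54.42890899312368 yaw 2.4740001571682537 2.3309468430493503
rel mm [   7.2 -382.7 -136.4] turn rad -0.001 t=23.4
```

Bay centres agree between the rim and hole outlines, with yaw about 2.7°. I'll re-measure the plates from the saved w11 image with a tighter mask.

```bash
python3 - <<'E'
from h import *
im=cv2.imread("pics/w11.png"); o={"tool_pos":np.array([0.41009527,0.35583036,0.29338032]),"tool_rot":np.array([179.892,0.035,2.85])}
C=cam("wrist",o); h=cv2.cvtColor(im,cv2.COLOR_BGR2HSV)
for s,v in((40,150),(30,150),(30,190)):
  m=((h[...,1]<s)&(h[...,2]>v)).astype(np.uint8); m[262:]=0; m[:,:100]*=1
  m=cv2.morphologyEx(m,cv2.MORPH_OPEN,np.ones((3,3)))
  print(s,v,blob(C,m,.006,500))
print(proj(C,[(.45,.316,.006),(.533,.43,.006),(.608,.326,.006)]))
E
```

```text
40 150 [(492.9, 398.0, 212.2, 107.6, 45.1), (480.3, 94.0, 242.2, 95.2, 28.1), (586.5, 334.9, 67.7, 51.4, 67.5)]
30 150 [(493.2, 398.3, 211.4, 107.6, 45.1), (480.3, 94.0, 242.2, 95.2, 28.1), (586.3, 334.8, 67.2, 50.9, 67.4)]
30 190 [(398.6, 47.1, 98.6, 12.9, -87.2), (458.8, 358.0, 87.0, 67.0, 14.8), (530.0, 435.5, 86.7, 67.0, -0.8), (505.1, 107.2, 203.1, 8.2, 2.4), (586.6, 334.8, 66.9, 50.5, 67.3)]
[[311.76910859 136.11183957]
 [217.3692785   57.04945193]
 [313.69645159 -12.61005148]]
```

Plate A has been knocked to (459,358) at 14.8°, and plate B is at (530,435) at −0.8°. I'll take plate A first.

Call:
{"api": "arm_command", "payload": {"series": "0 0 -35 0 130;0 0 -40 0 130;4 -38 -10 0 130;4 -40 0 0 130;4 -40 0 0 130;4 -40 0 0 130;4 -40 0 0 130;4 -40 0 0 130;4 -40 0 0 130;4 -40 0 0 130;4 -40 0 0 130;4 -30 0 0 130;4 -20 0 0 130;4 -15 0 0 130;0 0 30 -0.105 130;0 0 30 -0.104 130;0 0 0 0 130;0 0 0 0 130;0 0 0 0 130"}}

```text
time_s: 24.97
tool_pos: [0.4586, 0.359, 0.1792]
tool_rot: [-180.0, -0.1, 14.8]
force: [0.3, -0.4, 0.1]
grip_width: 0.0427
grasp_force: 0.0
```

```bash
python3 - <<'E'
from h import *
o=telemetry.get_obs();print(o["tool_pos"],o["tool_rot"],o["grip_width"],o["qpos"].round()); rel(.459,.358,.010,14.8)
im,C=shot("w13"); h=cv2.cvtColor(im,cv2.COLOR_BGR2HSV)
for v in(190,170,150):
  m=((h[...,1]<30)&(h[...,2]>v)).astype(np.uint8); m[262:]=0
  m=cv2.morphologyEx(m,cv2.MORPH_OPEN,np.ones((3,3)))
  print(v,blob(C,m,.006,500))
E
```

```text
[0.45863189 0.35903276 0.1791711 ] [-1.79959188e+02 -1.39816677e-01  1.47522486e+01] 0.04267121117431072 [  10.   22.  -62.   95.   20.   75. -131.]
rel mm [ -0.3   1.2 169.2] turn rad -0.001 t=25.0
190 [(458.3, 358.8, 86.8, 66.9, 14.9), (529.1, 436.1, 87.1, 67.0, -0.7), (602.4, 328.8, 86.6, 67.1, -22.7)]
170 [(504.7, 389.0, 203.7, 106.8, 62.5), (602.3, 328.8, 86.9, 67.1, -22.6)]
150 [(504.7, 389.0, 203.7, 106.8, 62.5), (602.2, 328.9, 87.1, 67.1, -22.7)]
```

Call:
{"api": "arm_command", "payload": {"series": "0 1 35 0 130;0 0 40 0 130;0 0 40 0 130;0 0 30 0 130;0 0 15 0 130;0 0 8 0 130;0 0 0 0 130;0 0 0 0 130"}}

```text
time_s: 25.68
tool_pos: [0.4592, 0.3587, 0.0111]
tool_rot: [-179.9, -0.2, 14.9]
force: [0.4, 0.2, 0.9]
grip_width: 0.0429
grasp_force: 0.0
```

```bash
python3 - <<'E'
from h import *
rel(.4585,.3585,.009,14.9); print(telemetry.get_obs()["force"])
E
```

```text
rel mm [-0.7  0.   2.1] turn rad 0.000 t=25.7
[0.38626061 0.22895846 0.91627499]
```

Call:
{"api": "arm_command", "payload": {"series": "0 0 2 0 130;0 0 0 0 255;0 0 0 0 255;0 0 0 0 255;0 0 0 0 255;0 0 0 0 255;0 0 0 0 255;0 0 -15 0 255;0 0 -35 0 255;0 0 -40 0 255;0 0 -40 0 255;0 0 -40 0 255;0 0 -40 0 255;0 0 -20 0 255;0 0 0 0 255", "squeeze": 40}}

```text
time_s: 26.93
tool_pos: [0.4592, 0.3602, 0.2435]
tool_rot: [-179.8, -0.5, 15.0]
force: [-0.9, 0.7, -1.0]
grip_width: 0.0136
grasp_force: 40.0
```

```bash
python3 - <<'E'
from h import *
o=telemetry.get_obs();print(o["tool_pos"],o["grip_width"],o["force"]); rel(.477,-.072,.24,2.7)
E
```

```text
[0.459206   0.36020004 0.24352366] 0.013595127281960905 [-0.89030294  0.65235111 -1.04908815]
rel mm [-94.5 422.1   1.5] turn rad 0.214 t=26.9
```

Call:
{"api": "arm_command", "payload": {"series": "-4 18 0 0 255;-8 34 0 0 255;-8 37 0 0 255;-8 37 0 0 255;-8 37 0 0 255;-8 37 0 0 255;-8 37 0 0 255;-8 37 0 0 255;-8 37 0 0 255;-8 37 0 0 255;-8 37 0 0 255;-8 30 0 0 255;-3 15 0 0 255;0 0 20 0.107 255;0 0 35 0.107 255;0 0 35 0 255;0 0 25 0 255;0 0 5 0 255;0 0 0 0 255;0 0 0 0 255"}}

```text
time_s: 28.6
tool_pos: [0.4777, -0.0817, 0.1181]
tool_rot: [-180.0, -0.1, 2.7]
force: [0.6, -0.3, 0.0]
grip_width: 0.0138
grasp_force: 40.0
```

```bash
python3 - <<'E'
from h import *
o=telemetry.get_obs();print(o["tool_pos"],o["grip_width"],o["force"]); rel(.477,-.0722,.1,2.7)
im,C=shot("w14"); h=cv2.cvtColor(im,cv2.COLOR_BGR2HSV)
m=((h[...,1]<30)&(h[...,2]>190)).astype(np.uint8); m[262:]=0
print(blob(C,m,o["tool_pos"][2]-.003,500))
E
```

```text
[ 0.47766892 -0.08172104  0.11806906] 0.013783863798292282 [ 0.56892747 -0.3401945   0.03242926]
rel mm [-0.2 -9.5 18.1] turn rad 0.001 t=28.6
[(538.8, -73.1, 220.6, 114.0, -87.3), (589.5, -129.2, 18.1, 15.3, 2.7), (588.8, -112.9, 18.1, 15.3, 2.7), (588.2, -96.7, 17.7, 15.3, 2.5), (587.4, -80.4, 17.7, 15.1, 2.7), (586.6, -64.2, 17.7, 15.3, 2.7), (585.9, -47.9, 17.7, 15.3, 2.7), (585.1, -31.7, 17.7, 15.3, 2.6), (584.3, -15.4, 17.7, 15.3, 2.7), (583.6, 0.8, 17.7, 15.3, 2.6), (582.7, 24.0, 29.1, 17.3, -87.3)]
```

Call:
{"api": "arm_command", "payload": {"series": "0 -9.5 0 0 255;0 0 0 0 255;0 0 8 0 255;0 0 8 0 255;0 0 5 0 255;0 0 3 0 255;0 0 2 0 255;0 0 2 0 255"}}

```text
time_s: 29.32
tool_pos: [0.4764, -0.0729, 0.0886]
tool_rot: [-180.0, 0.0, 2.7]
force: [-0.3, -0.8, -1.0]
grip_width: 0.0136
grasp_force: 40.0
```

Call:
{"api": "arm_command", "payload": {"series": "0 0 1.5 0 255;0 0 1.5 0 255;0 0 1.5 0 255;0 0 1.5 0 255;0 0 0 0 255"}}

```text
time_s: 29.73
tool_pos: [0.477, -0.073, 0.0834]
tool_rot: [180.0, -0.1, 2.7]
force: [-0.4, 0.2, -1.3]
grip_width: 0.0138
grasp_force: 40.0
```

Call:
{"api": "arm_command", "payload": {"series": "0 0 1.5 0 255;0 0 1.5 0 255;0 0 0 0 255"}}

```text
time_s: 29.98
tool_pos: [0.4768, -0.073, 0.0821]
tool_rot: [179.9, 0.0, 2.7]
force: [-6.6, 0.9, 19.3]
grip_width: 0.0137
grasp_force: 40.0
```

Call:
{"api": "arm_command", "payload": {"series": "0 0 0 0 160;0 0 0 0 160;0 0 0 0 160;0 0 -25 0 160;0 0 -15 0 255;0 0 0 0 255;0 0 0 0 255;0 0 0 0 255;0 0 0 0 255;0 0 8 0 255;0 0 5 0 255;0 0 2 0 255;0 0 2 0 255;0 0 2 0 255;0 0 0 0 255"}}

```text
time_s: 31.23
tool_pos: [0.4754, -0.0727, 0.1033]
tool_rot: [179.9, 0.3, 2.7]
force: [-11.9, 1.2, 26.8]
grip_width: 0.0003
grasp_force: 13.6
```

Plate A is seated: the rib top is at 103 mm under 27 N. Plate C is next, for bay0.

Call:
{"api": "arm_command", "payload": {"series": "0 0 -30 0 130;0 0 -40 0 130;0 0 -40 0 130;0 0 -40 0 130;12 -33 -15 0 130;13 -35 0 0 130;13 -35 0 0 130;13 -35 0 0 130;13 -35 0 0 130;13 -35 0 0 130;13 -35 0 0 130;13 -35 0 0 130;13 -35 0 0 130;13 -35 0 0 130;12 -30 0 0 130;5 -18 0 0 130;0 0 0 0.111 130;0 0 30 0.111 130;0 0 30 0.111 130;0 0 30 0.11 130"}}

```text
time_s: 32.9
tool_pos: [0.6008, 0.3307, 0.1797]
tool_rot: [179.7, 0.6, -20.4]
force: [-0.2, 0.6, -2.7]
grip_width: 0.0428
grasp_force: 0.0
```

```bash
python3 - <<'E'
from h import *
im,C=shot("w15"); h=cv2.cvtColor(im,cv2.COLOR_BGR2HSV)
m=((h[...,1]<30)&(h[...,2]>190)).astype(np.uint8); m[265:]=0
m=cv2.morphologyEx(m,cv2.MORPH_OPEN,np.ones((3,3)))
print([ (b,proj(C,(b[0]/1e3,b[1]/1e3,.006)).round().tolist()) for b in blob(C,m,.006,500)])
o=telemetry.get_obs();print(o["tool_pos"],o["tool_rot"]);rel(.6024,.3288,.011,-22.7)
E
```

```text
[((602.8, 328.7, 87.1, 67.2, -22.6), [[278.0, 184.0]]), ((539.1, 107.5, 212.6, 51.1, -10.4), [[525.0, 166.0]]), ((776.8, 488.6, 140.4, 94.4, -83.1), [[29.0, 61.0]])]
[0.60198289 0.32430671 0.17452153] [179.0231205    0.48526169 -20.90470425]
rel mm [  0.2  -7.1 163.4] turn rad 0.031 t=33.0
```

Call:
{"api": "arm_command", "payload": {"series": "0 0 0 0 130;0 0 30 0 130;0 0 40 0 130;0 0 40 0 130;0 0 15 0 130;0 0 0 0 130;0 0 0 0 130"}}

```text
time_s: 33.53
tool_pos: [0.6014, 0.3322, 0.0605]
tool_rot: [179.8, 0.2, -20.0]
force: [0.1, 0.8, 0.6]
grip_width: 0.0424
grasp_force: 0.0
```

```bash
python3 - <<'E'
from h import *
o=telemetry.get_obs();print(o["tool_pos"],o["tool_rot"]);rel(.6026,.3288,.009,-22.7)
E
```

```text
[0.60143203 0.33220623 0.06048996] [179.82239064   0.20806205 -19.97265901]
rel mm [ 2.4  2.6 51.5] turn rad 0.048 t=33.5
```

Call:
{"api": "arm_command", "payload": {"series": "2.4 2.6 0 0.048 130;0 0 20 0 130;0 0 20 0 130;0 0 10 0 130;0 0 1.5 0 130;0 0 0 0 130;0 0 0 0 255;0 0 0 0 255;0 0 0 0 255;0 0 0 0 255;0 0 0 0 255;0 0 0 0 255"}}

```text
time_s: 34.53
tool_pos: [0.6032, 0.3269, 0.0084]
tool_rot: [179.7, 0.1, -22.9]
force: [0.6, -0.6, 0.3]
grip_width: 0.0139
grasp_force: 40.0
```

Call:
{"api": "arm_command", "payload": {"series": "0 0 -15 0 255;0 0 -35 0 255;0 0 -40 0 255;0 0 -40 0 255;0 0 -40 0 255;0 0 -40 0 255;0 0 -30 0 255;0 0 0 0 255"}}

```text
time_s: 35.2
tool_pos: [0.6064, 0.3299, 0.2581]
tool_rot: [-179.7, -0.3, -22.9]
force: [1.0, 0.1, 0.1]
grip_width: 0.0135
grasp_force: 40.0
```

```bash
python3 - <<'E'
from h import *
o=telemetry.get_obs();print(o["tool_pos"],o["grip_width"]); rel(.4807,-.155,.24,2.7)
E
```

```text
[0.60642603 0.32987712 0.25806946] 0.013521981193916495
rel mm [ 72.7 495.7  15.6] turn rad -0.447 t=35.2
```

Call:
{"api": "arm_command", "payload": {"series": "3 20 0 0 255;5 34 0 0 255;5 35 0 0 255;5 35 0 0 255;5 35 0 0 255;5 35 0 0 255;5 35 0 0 255;5 35 0 0 255;5 35 0 0 255;5 35 0 0 255;5 35 0 0 255;5 35 0 0 255;5 35 0 0 255;5 35 0 0 255;3 22 0 0 255;2 15 0 0 255;0 0 0 -0.115 255;0 0 15 -0.115 255;0 0 30 -0.115 255;0 0 30 -0.1 255"}}

```text
time_s: 36.87
tool_pos: [0.4727, -0.172, 0.1761]
tool_rot: [179.7, 0.1, 2.9]
force: [-0.2, -0.5, -1.4]
grip_width: 0.0138
grasp_force: 40.0
```

Call:
{"api": "arm_command", "payload": {"series": "0 0 35 0 255;0 0 20 0 255;0 0 0 0 255;0 0 0 0 255"}}

```text
time_s: 37.2
tool_pos: [0.471, -0.1716, 0.1201]
tool_rot: [179.8, 0.4, 2.6]
force: [0.5, 0.1, 0.3]
grip_width: 0.0137
grasp_force: 40.0
```

```bash
python3 - <<'E'
from h import *
o=telemetry.get_obs();print(o["tool_pos"],o["grip_width"]); rel(.4807,-.155,.0886,2.7)
E
```

```text
[ 0.47104293 -0.17159438  0.12014865] 0.013695879586036989
rel mm [ 10.6 -16.2  31.4] turn rad -0.001 t=37.2
```

Call:
{"api": "arm_command", "payload": {"series": "5 -8 0 0 255;5.5 -8.2 0 0 255;0 0 0 0 255;0 0 10 0 255;0 0 8 0 255;0 0 5 0 255;0 0 4 0 255;0 0 2 0 255;0 0 2 0 255;0 0 0 0 255"}}

```text
time_s: 38.03
tool_pos: [0.4816, -0.1556, 0.0892]
tool_rot: [179.8, 0.3, 2.6]
force: [0.4, -0.5, -1.3]
grip_width: 0.0139
grasp_force: 40.0
```

Call:
{"api": "arm_command", "payload": {"series": "0 0 1.5 0 255;0 0 1.5 0 255;0 0 1.5 0 255;0 0 1.5 0 255;0 0 1.5 0 255;0 0 1 0 255;0 0 0 0 255"}}

```text
time_s: 38.62
tool_pos: [0.482, -0.1558, 0.0832]
tool_rot: [179.7, 0.2, 2.6]
force: [-4.1, 1.2, 15.3]
grip_width: 0.0136
grasp_force: 40.0
```

Call:
{"api": "arm_command", "payload": {"series": "0 0 0 0 160;0 0 0 0 160;0 0 0 0 160;0 0 -25 0 160;0 0 -15 0 255;0 0 0 0 255;0 0 0 0 255;0 0 0 0 255;0 0 0 0 255;0 0 8 0 255;0 0 5 0 255;0 0 3 0 255;0 0 2 0 255;0 0 1.5 0 255;0 0 0 0 255"}}

```text
time_s: 39.87
tool_pos: [0.4805, -0.1552, 0.1033]
tool_rot: [179.8, 0.4, 2.6]
force: [-9.5, 2.7, 19.5]
grip_width: 0.0007
grasp_force: 9.6
```

Call:
{"api": "arm_command", "payload": {"series": "0 0 -30 0 255;0 0 -40 0.1085 200;0 0 -40 0.1085 150;0 0 -40 0.1085 79;0 0 -20 0.1085 79;0 0 0 0.1085 79;0 0 0 0.1085 79;0 0 0 0.1085 79;0 0 0 0.1085 79;0 0 0 0.1085 79;0 0 0 0.1085 79;0 0 0 0.1085 79;0 0 0 0.1085 79;0 0 0 0.1085 79;0 0 0 0.1085 79;0 0 0 0.1085 79;0 0 0 0 79;0 0 0 0 79"}}

```text
time_s: 41.37
tool_pos: [0.4728, -0.1649, 0.2751]
tool_rot: [-179.3, 0.4, -81.1]
force: [-0.0, 0.1, -0.1]
grip_width: 0.0602
grasp_force: 0.0
```

```bash
python3 - <<'E'
from h import *
S=cam("scene"); print("jar cap",pt(S,[(381,155)],.075)*1000,"tape",pt(S,[(394,234)],.019)*1000)
o=telemetry.get_obs();print(o["tool_pos"],o["tool_rot"],o["qpos"].round(),o["grip_width"]);rel(.529,.436,.27,-90.7)
E
```

```text
jar cap [[412.08682721 454.58989394  75.        ]] tape [[711.28498669 386.0610946   19.        ]]
[ 0.47275608 -0.16492049  0.27507618] [-179.26245071    0.43891024  -81.1136637 ] [  40.   -1.  -23.   99.   -1.   81. -154.] 0.060186295127885626
rel mm [-585.  -148.3   11.5] turn rad 0.167 t=41.4
```

Joint 7 is at its limit this way round, so I'll turn back and use yaw of about +90 instead.

Call:
{"api": "arm_command", "payload": {"series": "0 0 0 -0.124 79;0 0 0 -0.124 79;0 0 0 -0.124 79;0 0 0 -0.124 79;0 0 0 -0.124 79;0 0 0 -0.124 79;0 0 0 -0.124 79;0 0 0 -0.124 79;0 0 0 -0.124 79;0 0 0 -0.124 79;0 0 0 -0.124 79;0 0 0 -0.124 79;0 0 0 -0.124 79;0 0 0 -0.124 79;0 0 0 -0.124 79;0 0 0 -0.124 79;0 0 0 -0.124 79;0 0 0 -0.124 79;0 0 0 -0.124 79;0 0 0 -0.124 79"}}

```text
time_s: 43.03
tool_pos: [0.4738, -0.1622, 0.2749]
tool_rot: [179.7, -0.8, 61.6]
force: [-0.3, 0.2, -0.6]
grip_width: 0.0598
grasp_force: 0.0
```

```bash
python3 - <<'E'
from h import *
o=telemetry.get_obs();print(o["tool_pos"],o["tool_rot"],o["qpos"].round());rel(.529,.436,.27,89.3)
E
```

```text
[ 0.47383525 -0.16222311  0.2749442 ] [179.70418025  -0.82570433  61.64946481] [ 38.  -1. -21.  99.  -1.  81. -12.]
rel mm [ 552.5 -235.6   11.7] turn rad -0.483 t=43.0
```

Call:
{"api": "arm_command", "payload": {"series": "20 -9 0 0 79;33 -14 0 0 79;34 -15 0 0 79;34 -15 0 0 79;34 -15 0 0 79;34 -15 0 0 79;34 -15 0 0 79;34 -15 0 0 79;34 -15 0 0 79;34 -15 0 0 79;34 -15 0 0 79;34 -15 0 0 79;34 -15 0 0 79;34 -14 0 0 79;34 -14 0 0 79;34 -12 0 0 79;20 -8 0 0 79;0 0 0 -0.12 79;0 0 0 -0.12 79;0 0 0 -0.12 79"}}

```text
time_s: 44.7
tool_pos: [0.5299, 0.4341, 0.2797]
tool_rot: [179.4, -0.5, 82.4]
force: [-0.8, 0.7, 0.6]
grip_width: 0.06
grasp_force: 0.0
```

Call:
{"api": "arm_command", "payload": {"series": "0 0 30 -0.12 79;0 0 30 0 79;0 0 20 0 79;0 0 0 0 79;0 0 0 0 79"}}

```text
time_s: 45.12
tool_pos: [0.5312, 0.4328, 0.1997]
tool_rot: [179.5, -0.4, 88.8]
force: [0.4, 0.3, 0.3]
grip_width: 0.0603
grasp_force: 0.0
```

```bash
python3 - <<'E'
from h import *
o=telemetry.get_obs();print(o["tool_pos"],o["tool_rot"],o["qpos"].round());rel(.529,.436,.016,89.3)
im,C=shot("w16"); h=cv2.cvtColor(im,cv2.COLOR_BGR2HSV)
m=((h[...,1]<30)&(h[...,2]>190)).astype(np.uint8); m[265:]=0
m=cv2.morphologyEx(m,cv2.MORPH_OPEN,np.ones((3,3)))
print(blob(C,m,.006,500), proj(C,[(.529,.436,.006),(.412,.455,.075)]).round())
E
```

```text
[0.5311502  0.4327847  0.19972811] [179.45425994  -0.3667037   88.79205419] [ -7.  31. -50.  79.  24.  81. -58.]
rel mm [  2.   -4.  183.7] turn rad -0.009 t=45.1
[(528.9, 436.4, 87.1, 66.9, -0.7), (766.3, 505.3, 187.4, 75.1, -82.0)] [[274. 182.]
 [126. 181.]]
```

Call:
{"api": "arm_command", "payload": {"series": "3 -2.5 30 -0.009 79;0 0 40 0 79;0 0 40 0 79;0 0 35 0 79;0 0 15 0 79;0 0 0 0 79;0 0 0 0 79"}}

```text
time_s: 45.75
tool_pos: [0.5324, 0.4381, 0.0436]
tool_rot: [179.3, -0.6, 89.2]
force: [0.1, 0.0, 0.3]
grip_width: 0.0604
grasp_force: 0.0
```

```bash
python3 - <<'E'
from h import *
o=telemetry.get_obs();print(o["tool_pos"],o["tool_rot"]);rel(.529,.4364,.015,89.3)
E
```

```text
[0.53240316 0.43810442 0.04357789] [179.25469119  -0.63588246  89.20289733]
rel mm [-2.1 -3.8 28.5] turn rad -0.002 t=45.8
```

Call:
{"api": "arm_command", "payload": {"series": "-2 -3.5 0 0 79;0 0 14 0 79;0 0 10 0 79;0 0 4.5 0 79;0 0 0 0 79;0 0 0 0 255;0 0 0 0 255;0 0 0 0 255;0 0 0 0 255;0 0 0 0 255"}}

```text
time_s: 46.58
tool_pos: [0.5288, 0.4355, 0.0138]
tool_rot: [179.3, -0.6, 89.2]
force: [0.0, -0.7, 0.2]
grip_width: 0.0495
grasp_force: 40.0
```

Call:
{"api": "arm_command", "payload": {"series": "0 0 -15 0 255;0 0 -35 0 255;0 0 -40 0 255;0 0 -40 0 255;0 0 -40 0 255;0 0 -40 0 255;0 0 -30 0 255;0 0 0 0 255"}}

```text
time_s: 47.25
tool_pos: [0.5269, 0.436, 0.2631]
tool_rot: [178.8, -1.1, 89.2]
force: [0.5, 0.7, -0.7]
grip_width: 0.0496
grasp_force: 40.0
```

```bash
python3 - <<'E'
from h import *
o=telemetry.get_obs();print(o["tool_pos"],o["tool_rot"],o["grip_width"],o["grasp_force"],o["qpos"].round()); rel(.4732,.011,.25,92.7)
E
```

```text
[0.52692353 0.43598597 0.2631219 ] [178.78286443  -1.07036854  89.21395405] 0.0495714812925541 39.988465905189514 [ -7.  29. -52.  74.  23.  86. -57.]
rel mm [-425.9  -48.     4.1] turn rad -0.061 t=47.2
```

Call:
{"api": "arm_command", "payload": {"series": "-20 -3 0 0 255;-33 -4 0 0 255;-34 -4 0 0 255;-34 -4 0 0 255;-34 -4 0 0 255;-34 -4 0 0 255;-34 -4 0 0 255;-34 -4 0 0 255;-34 -4 0 0 255;-34 -4 0 0 255;-34 -4 0 0 255;-34 -4 0 0 255;-23 -1 0 0 255;-10 0 0 -0.061 255;0 0 0 0 255;0 0 30 0 255;0 0 40 0 255;0 0 40 0 255;0 0 15 0 255;0 0 0 0 255"}}

```text
time_s: 48.92
tool_pos: [0.4697, 0.0108, 0.1199]
tool_rot: [179.7, -0.7, 92.8]
force: [-0.4, 1.0, -0.7]
grip_width: 0.0495
grasp_force: 40.0
```

```bash
python3 - <<'E'
from h import *
o=telemetry.get_obs();print(o["tool_pos"],o["tool_rot"],o["grip_width"],o["qpos"].round()); rel(.4732,.011,.096,92.7)
E
```

```text
[0.46971038 0.01081502 0.11992827] [179.72499494  -0.66150927  92.76611088] 0.049539343574265954 [ 39.   3. -44. 114.   2.  63.  -3.]
rel mm [-0.3  3.4 23.9] turn rad 0.001 t=48.9
```

Call:
{"api": "arm_command", "payload": {"series": "-0.5 3.4 0 0 255;0 0 8 0 255;0 0 8 0 255;0 0 4 0 255;0 0 3 0 255;0 0 2 0 255;0 0 0 0 255"}}

```text
time_s: 49.5
tool_pos: [0.4768, 0.0088, 0.0984]
tool_rot: [179.3, -0.5, 92.7]
force: [-0.1, -0.5, -1.5]
grip_width: 0.0493
grasp_force: 40.0
```

Call:
{"api": "arm_command", "payload": {"series": "0 0 -3 0 255;1 -3 0 0 255;0 0 0 0 255;0 0 0 0 255"}}

```text
time_s: 49.83
tool_pos: [0.4739, 0.0096, 0.1019]
tool_rot: [179.3, -0.5, 92.7]
force: [0.7, -0.2, -1.1]
grip_width: 0.0496
grasp_force: 40.0
```

Call:
{"api": "arm_command", "payload": {"series": "1 -0.5 0 0 255;0 0 3 0 255;0 0 3 0 255;0 0 2 0 255;0 0 0 0 255"}}

```text
time_s: 50.25
tool_pos: [0.4737, 0.0107, 0.0933]
tool_rot: [179.3, -0.5, 92.7]
force: [2.0, 0.2, -0.6]
grip_width: 0.0499
grasp_force: 40.0
```

Call:
{"api": "arm_command", "payload": {"series": "0 0 1.5 0 255;0 0 1.5 0 255;0 0 1.5 0 255;0 0 1.5 0 255;0 0 0 0 255"}}

```text
time_s: 50.67
tool_pos: [0.474, 0.0107, 0.0886]
tool_rot: [179.3, -0.5, 92.7]
force: [-1.5, -0.1, 9.8]
grip_width: 0.0495
grasp_force: 40.0
```

Call:
{"api": "arm_command", "payload": {"series": "0 0 1 0 255;0 0 0 0 255;0 0 0 0 85;0 0 0 0 85;0 0 0 0 85;0 0 -20 0 85;0 0 -15 0 255;0 0 0 0 255;0 0 0 0 255;0 0 0 0 255;0 0 0 0 255;0 0 0 0 255;0 0 0 0 255"}}

```text
time_s: 51.75
tool_pos: [0.4726, 0.0104, 0.1209]
tool_rot: [179.4, -0.5, 92.7]
force: [0.3, -0.8, 0.3]
grip_width: 0.0189
grasp_force: 0.0
```

Call:
{"api": "arm_command", "payload": {"series": "0 0 8 0 255;0 0 5 0 255;0 0 3 0 255;0 0 3 0 255;0 0 2 0 255;0 0 0 0 255"}}

```text
time_s: 52.25
tool_pos: [0.4734, 0.0107, 0.1033]
tool_rot: [179.4, -0.4, 92.7]
force: [-9.0, -0.8, 24.2]
grip_width: 0.0004
grasp_force: 12.5
```

All three plates are seated. Next I'll turn back to yaw 2.7 and go above the lever.

Call:
{"api": "arm_command", "payload": {"series": "0 0 -35 0 255;0 0 -40 0.112 200;0 0 -40 0.112 110;0 0 -30 0.112 110;0 0 0 0.112 110;0 0 0 0.112 110;0 0 0 0.112 110;0 0 0 0.112 110;0 0 0 0.112 110;0 0 0 0.112 110;0 0 0 0.112 110;0 0 0 0.112 110;0 0 0 0.112 110;0 0 0 0.112 110;0 0 0 0.112 110;0 0 0 0 110;0 0 0 0 110;0 0 0 0 110"}}

```text
time_s: 53.75
tool_pos: [0.4715, 0.0092, 0.2454]
tool_rot: [-179.5, -0.7, 3.0]
force: [-0.2, -0.4, -0.2]
grip_width: 0.0499
grasp_force: 0.0
```

```bash
python3 - <<'E'
from h import *
o=telemetry.get_obs();print(o["tool_pos"],o["tool_rot"]);rel(.511,.102,.22,2.8)
E
```

```text
[0.47151263 0.00918957 0.24539937] [-179.47323308   -0.6933286     2.99603004]
rel mm [ 44.  -90.4  26.8] turn rad 0.003 t=53.8
```

Call:
{"api": "arm_command", "payload": {"series": "10 -20 0 0 110;11 -25 0 0 110;11 -25 10 0 110;12 -20 10 0 110;0 0 0 0 110;0 0 0 0 110;0 0 0 0 110"}}

```text
time_s: 54.33
tool_pos: [0.5112, 0.1007, 0.2269]
tool_rot: [-179.5, -0.7, 2.9]
force: [-0.1, -0.4, 0.7]
grip_width: 0.0496
grasp_force: 0.0
```

```bash
python3 - <<'E'
from h import *
im,C=shot("w17");o=telemetry.get_obs();print(o["tool_pos"],o["tool_rot"]);rel(.511,.102,.146,2.8)
print("expected grip top px",proj(C,[(.511,.102,.185)]))
m=(im.max(2)<45).astype(np.uint8); m[268:]=0; m=cv2.morphologyEx(m,cv2.MORPH_OPEN,np.ones((5,5)))
for c in cv2.findContours(m,0,2)[0]:
    if cv2.contourArea(c)>300: print(cv2.boundingRect(c))
E
```

```text
[0.51133008 0.10014386 0.22710413] [-179.52636375   -0.70484067    2.79404934]
rel mm [-1.2 -1.2 81.1] turn rad -0.000 t=54.4
expected grip top px [[276.1862476  241.31342731]]
(257, 209, 36, 59)
(473, 83, 87, 23)
```

The dark grip blob at cols 257–293 is centred where expected, so I'll grip it.

Call:
{"api": "arm_command", "payload": {"series": "-1 -1 25 0 110;0 0 30 0 110;0 0 26 0 110;0 0 0 0 110;0 0 0 0 255;0 0 0 0 255;0 0 0 0 255;0 0 0 0 255;0 0 0 0 255;0 0 0 0 255", "squeeze": 25}}

```text
time_s: 55.22
tool_pos: [0.512, 0.103, 0.1472]
tool_rot: [-179.5, -0.8, 2.8]
force: [-0.6, -0.5, 4.2]
grip_width: 0.022
grasp_force: 25.0
```

Call:
{"api": "arm_command", "payload": {"series": "10.5 0 0.5 0 255;10.3 0 1.5 0 255;10 0 2.7 0 255;10 0 3.7 0 255;9.5 0 4.5 0 255;8.8 0 5.3 0 255;8.5 0 6.5 0 255;0 0 0 0 255;0 0 0 0 255"}}

```text
time_s: 55.97
tool_pos: [0.5796, 0.1061, 0.1219]
tool_rot: [-179.5, -0.7, 2.8]
force: [2.6, -2.0, -4.1]
grip_width: 0.0221
grasp_force: 25.0
```

Call:
{"api": "arm_command", "payload": {"series": "0 0 0 0 110;0 0 0 0 110;0 0 0 0 110;0 0 -30 0 110;0 0 -40 0 110;0 0 -40 0 110;-20 0 -40 0 110;-40 0 -20 0 110;-40 0 0 0 110;-30 0 0 0 110;0 0 0 0 110;0 0 0 0 110;0 0 0 0 110"}}

```text
time_s: 57.05
tool_pos: [0.4516, 0.0989, 0.2869]
tool_rot: [-179.6, -0.8, 2.8]
force: [0.5, -0.8, -0.9]
grip_width: 0.0495
grasp_force: 0.0
```

```bash
python3 - <<'E'
from h import *
im,C=shot("w18"); sc,S=shot("scene2","scene")
c=np.hstack([cv2.resize(im[:270],None,fx=.75,fy=1.0),cv2.resize(sc[150:260,120:330],(380,270))]); cv2.imwrite("pics/c18.png",c);print(c.shape)
print("grip at +0.7 px",proj(C,[(.578,.105,.14),(.511,.102,.165),(.444,.098,.14)]).round().tolist())
E
```

```text
(270, 800, 3)
grip at +0.7 px [[279.0, 40.0], [279.0, 131.0], [280.0, 207.0]]
```

View pics/c18.png

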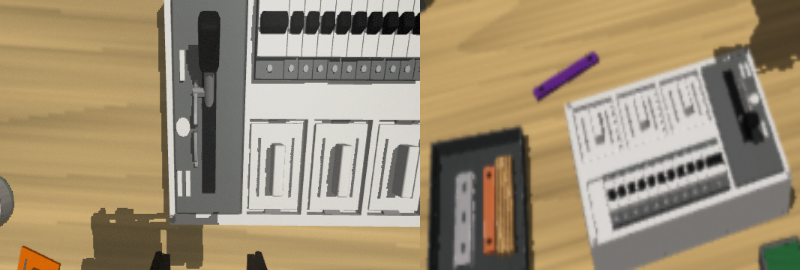

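The lever leans to the one-bar notch, with its grip at (208,40). All three plates sit in their bays, the rail, copper bar and rule are in the tray, and the robot touches nothing.

```bash
python3 -c "
from cell import env;print(env.sign_off())"
```

```text
the job is handed in; nothing more can be done
None
```

The job is done and handed in: the lever went to off first and is now in the mains (one-bar) notch, the rail offcut, copper bar and rule are in the tray, and all three plates are seated (rib tops at 103 mm when pressed).

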